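Bolt the work piece into the drilling jig

TASK

Lock the aluminium block into the blue drilling jig: lift the red-knobbed handle of the jig's slide bolt out of its open notch, slide the bolt over the block with the handle raised, and press the handle fully down into the locking notch of the brass keeper, then let go. The keeper may be clamped anywhere along its range, so feel for the notch, and do not force the handle against the notch plate; leave the block lying in its nest.

Things in the scene. Friction and masses are not known exactly. Their poses are not given: they have to be found in the camera images.
- jig: Drilling jig, fixed: blue base 120 x 270 x 12 mm, origin at the centre of its underside on the bench, z up. Its y axis is the way the bolt slides to lock; its -x axis is the side to which the handle points. The bolt axis runs along y at x = 0, 64 mm above the bench; the block's nest is at y = 62 mm, 20 mm high.
- open_notch (a point): Centre of the open notch, 15 mm wide along the jig's y and open at the top, in the upright notch plate (up to 9 mm thick, along y at x = -40 mm in the jig's frame). The point is at the height of the lands, the plate's top edge: 70 mm above the bench. Past it, at -y, stands an end post 10 mm higher.
- notch_range (a point): Middle of the range of the locking notch, at land height. This notch, 15 mm wide too, is in the brass keeper, clamped elsewhere each time: its centre is 0 to 16 mm from this point either way along the jig's y (bolt travel 48 to 80 mm), not measured. The land is unbroken from the open notch to it (one 0.5 mm step down) and 40 mm beyond; the handle rests on the land at about 0.28 rad.
- bolt (a joint): Travel of the bolt along the jig's y axis, m: 0 to 0.003 in the open notch, end stop at 0.093. Steel rod of 18 mm diameter; sliding friction about 2.5 N. It passes 3 mm above the block.
- handle (a joint): Angle of the handle about the bolt axis, rad: 0 level, fully down in a notch on its stop; grows as the knob is raised, to 1.1. Clears the lands above about 0.32. It is stiff: it stays at the angle where it is left and takes about 2 N at the knob to turn. Its arm is a bar 10 mm square.
- knob (a point): Centre of the red knob on the handle: a cylinder of 20 mm diameter, 22 mm long parallel to the jig's y (gripped from above across the 22 mm it pivots between the fingers as the handle turns). 62 mm from the bolt axis, at y = -86 mm plus the bolt travel in the jig's frame, 64 mm above the bench when down.
- block_mid (a point): Centre of the bright aluminium block, 45 x 60 x 32 mm, which lies loose in the jig's nest with its underside 20 mm above the bench; it stays there.
Not all that is in view belongs to the job. What is shaped like the part that bears block_mid but orange or pink is not meant.

How it is judged:
By the outcome, as a careful person would: the job done as asked, in the order asked, and still so for the second after the job is handed in, with the robot touching nothing.
It also fails if it takes over 58 s, if anything falls off the work surface, if the arm or the gripper's body presses on something with over 40 N, if the wrist force passes 120 N, or if a joint passes its speed limit or range.

ROBOT

A 6-joint arm with a two-finger parallel gripper is mounted at the origin on a cart in front of the work surface, level with it; the furniture and walls round the work are solid. World frame = base frame: x ahead of the robot, y to its left, z up, the work surface at z = 0. Lengths are in mm, angles in degrees, forces in N, time in s.
With the tool pointing down it reaches from about 275 to 825 mm from the base axis. Payload 5.2 kg.
Tool frame: the origin (TCP) lies midway between the tips of the shut fingers; the grasp point (between the pads) lies 19 mm behind it; z points along the fingers, y is the line along which they close (so a half turn about z gives the same grasp; the last joint's range is limited). The gripper opens to 93 mm and grips with 3 to 60 N. Pads are 15 mm wide; open, the fingers measure 128 mm over their backs; the gripper's body (75 mm by 188 mm) begins 65 mm behind the grasp point.
Start: joints at [-74.702, 14.817, 87.949, -0, 77.235, -11.62], TCP at [249.01, -490.407, 183.553] pointing down, gripper open.
Joint ranges: [-179.93, 179.93], [-52.35, 119.4], [10.71, 147.94], [-69.91, 249.91], [12.55, 155.21], [-178.61, 178.61]. Speed limits (degrees/s): [147.25, 147.25, 180, 180, 180, 180].

INTERFACE

Orientations are given as [roll, pitch, yaw] about the fixed x, y, z axes, in that order (R = Rz(yaw) Ry(pitch) Rx(roll)).
In Python, from rig import manip, optics gives the robot as it stands. The module is installed in compiled form; this text tells all that it offers. Calls block until the motion is done:
- manip.move_ptp(position, orientation): joint-space move of the TCP to a pose.
- manip.line_to(position, rot=None, max_speed=150, force_limit=None): straight line of the TCP; rot=None keeps the orientation; max_speed is the mean speed in mm/s. With force_limit (N) it stops when the force on the tool has changed by that much, and returns True; else False.
- manip.move_j(angles): joint-space move.
- manip.move_gripper(opening, newtons=None): finger opening in mm; newtons is the grip in N (None keeps the last); returns when the fingers have stopped.
- manip.sleep(seconds).
- manip.ik(position, orientation): joint angles nearest the present ones, or None.
- manip.get_state(): the state.
- optics.capture(name): name is "side" or "top" or "wrist"; returns a dict with "image" (384x512x3 uint8, blue, green, red), "fx", "fy", "cx", "cy" (pixels), "k1" (the pictures are not rectified: a ray, as slopes to the right and down, at radius r is drawn at 1 + k1 r^2 times it, then the intrinsics apply), "R" (3x3) and "t" (3): a world point X has camera coordinates R X + t. Camera axes: x right, y down, z forward; pixel columns grow to the right and rows downward; lengths in mm; the calibration is good to about 2 mm. A picture is of the moment at which its call begins. There is no depth.
A pose or a line that the arm cannot do raises manip.Unreachable and nothing moves.
- manip.hand_in(): hands the job in; it is judged then, once.
Trained networks look in the newest picture that a camera, given by its name, has taken for a name from the list of things; names that differ only in an ending like _2 or _b are one class to them, and where a whole thing is asked for, a point or a joint stands for the part that bears it (a point fixed in the world has none). Each returns a list of dicts, best first, with "confidence" (0 to 1); they miss things now and then, are a little off and sometimes report something else, mostly with a low value. They report only what shows in the picture. A call takes as long as a camera call. They do not tell look-alikes from the thing itself.
- optics.look_for(name, camera): "rect" ([left, top, right, bottom] in pixels, round what is visible of it).
- optics.outline_of(name, camera): "pixels" (384x512 bool, what is visible of it) and "rect" ([left, top, right, bottom] in pixels, round what is visible of it).
- optics.spot_point(name, camera): "pixel" ([row, column] in pixels: a listed point, or the origin of a listed thing).
The state is a dict: "clock": time; "q": joint angles; "qd": joint speeds; "effort": joint torques, N m; "tool_pos": TCP position; "eef_rot": TCP orientation; "wrist_force": force on the tool from outside, world axes, zero at the start; "ft_torque": the same for the moment, N m; "grip_width": finger opening in mm; "grasp_force": force on a finger pad.
Only numpy, scipy, OpenCV 4.12 (cv2) and the standard library are available. Lean on these libraries where they do the work, as an engineer would, in place of code of your own. Each camera call takes 0.05 s, during which the arm holds its last target. There are 200 camera calls.

## Working session

There is one attempt and no reset: what is moved stays moved. The work goes in short steps, each a Python script; the robot and the scene stay as the last script left them, time stands still between calls to the robot, and variables do not carry over. Pictures are saved under pics/ and viewed, at most 10 in all, crops included, and the job is handed in when it is done.

```bash
mkdir -p pics; cat > h.py <<'E'
import numpy as np, cv2
from rig import manip, optics
def K(c): return np.array([[c["fx"],0,c["cx"]],[0,c["fy"],c["cy"]],[0,0,1.]]), np.array([c["k1"],0,0,0.])
def ray(c,px):
    k,d=K(c); R=np.array(c["R"]);t=np.array(c["t"])
    u=cv2.undistortPoints(np.array([[[px[1],px[0]]]],float),k,d)[0,0]
    return -R.T@t, R.T@np.array([u[0],u[1],1.])
def at_z(c,px,z):
    o,v=ray(c,px); return o+v*(z-o[2])/v[2]
def proj(c,X):
    k,d=K(c); p=cv2.projectPoints(np.array(X,float).reshape(-1,1,3),cv2.Rodrigues(np.array(c["R"]))[0],np.array(c["t"],float),k,d)[0]
    return p.reshape(-1,2)
E
python3 - <<'E'
from h import *
Z=dict(jig=0,open_notch=70,notch_range=70,knob=64,block_mid=36)
ims=[]
for cam in("top","side"):
    c=optics.capture(cam); ims.append(c["image"])
    for n,z in Z.items():
        for r in optics.spot_point(n,cam)[:3]:
            print(cam,n,round(r["confidence"],2),np.round(r["pixel"],1),np.round(at_z(c,r["pixel"],z),1))
cv2.imwrite("pics/a.png",cv2.resize(np.vstack(ims),(0,0),fx=.78,fy=.78))
s=manip.get_state();print(s["clock"],s["eef_rot"],s["wrist_force"])
E
```

```text
top jig 0.84 [194.7 251.4] [553.  230.1   0. ]
top open_notch 0.58 [211.9 280.6] [508.6 163.   70. ]
top notch_range 0.96 [211.4 258.2] [511.2 215.4  70. ]
top knob 0.53 [218.7 284.4] [492.2 153.9  64. ]
top block_mid 0.94 [250.5 226.8] [417.6 293.6  36. ]
top block_mid 0.93 [195.2 224.4] [552.3 296.   36. ]
top block_mid 0.88 [133.9 299.1] [698.5 108.9  36. ]
side jig 0.81 [211.7 257.7] [554.4 233.9   0. ]
side jig 0.63 [201.7 236.5] [506.7 277.2   0. ]
side open_notch 0.89 [199.9 238.4] [511.8 164.4  70. ]
side knob 0.59 [205.8 224. ] [483.4 150.8  64. ]
side block_mid 0.79 [191.7 193.8] [412.1 258.   36. ]
side block_mid 0.59 [241.8 333.3] [690.4  69.6  36. ]
side block_mid 0.56 [180.3 259.8] [560.7 315.9  36. ]
0.6 [1.79999280e+02 1.85196435e-03 2.69194240e+01] [-0.79792757 -1.00277632 -0.11237112]
```

View pics/a.png

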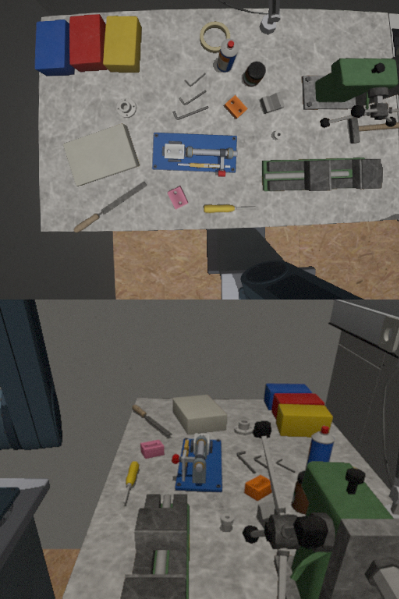

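The top view shows the blue jig with its block near (173,152), and the red knob near (222,173). The pink and orange pieces are decoys. Next I take a closer look with the wrist camera.

```bash
python3 - <<'E'
from h import *
q=manip.ik([480,190,330],[180,0,0]);q2=manip.ik([480,190,330],[180,0,180]);print(q,q2)
manip.move_ptp([480,190,330],[180,0,0])
Z=dict(jig=0,open_notch=70,notch_range=70,knob=64,block_mid=36)
c=optics.capture("wrist")
for n,z in Z.items():
    for r in optics.spot_point(n,"wrist")[:2]:
        print(n,round(r["confidence"],2),np.round(r["pixel"],1),np.round(at_z(c,r["pixel"],z),1))
im=c["image"]; b,g,r=[im[...,i].astype(int) for i in range(3)]
m=((b>r+50)&(b>g+25)).astype(np.uint8)
pts=np.argwhere(m)
P=np.array([at_z(c,p,12)[:2] for p in pts[::7]],np.float32)
print(cv2.minAreaRect(P), len(pts))
cv2.imwrite("pics/b.png",cv2.resize(im,(768,576)))
print(manip.get_state()["clock"],manip.get_state()["wrist_force"])
E
```

```text
[ 9.20146821e+00  8.01241037e+00  7.64641212e+01 -2.54444375e-14
  9.55234684e+01  9.92014682e+01] [  9.20146821   8.01241037  76.46412118   0.          95.52346845
 -80.79853179]
jig 0.79 [116.4 230.5] [547.4 236.5   0. ]
open_notch 0.81 [140.9 277. ] [508.5 155.4  70. ]
notch_range 0.74 [137.6 239.2] [514.  216.9  70. ]
knob 0.66 [152.  276.7] [489.7 155.2  64. ]
block_mid 0.74 [113.5 194.5] [552.7 294.9  36. ]
block_mid 0.66 [191.4 202. ] [414.4 288.6  36. ]
((552.6654052734375, 235.89724731445312), (264.06689453125, 114.62704467773438), 86.2110366821289) 4793
3.4917 [ 0.89925958 -0.81133768 -0.51704056]
```

View pics/b.png

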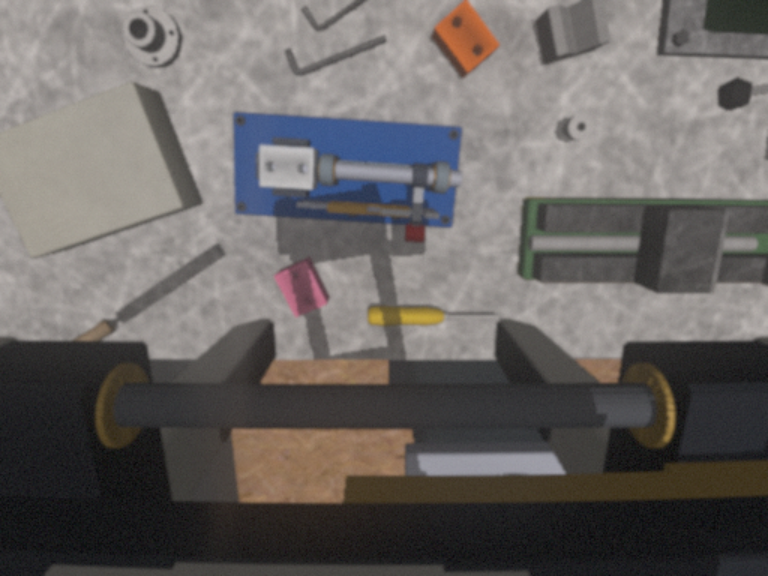

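The wrist view shows the jig rotated about -3.8°, with the red knob at (415,233) in the enlarged picture and the brass keeper around (345,208). I approach to a hover and refine the knob position.

```bash
cat >> h.py <<'E'
def redknob(c,z,near):
    im=cv2.cvtColor(c["image"],cv2.COLOR_BGR2HSV)
    m=(((im[...,0]<6)|(im[...,0]>174))&(im[...,1]>150)&(im[...,2]>40)).astype(np.uint8)
    n,l,s,ce=cv2.connectedComponentsWithStats(m)
    out=[]
    for i in range(1,n):
        if s[i,4]>8:
            X=at_z(c,ce[i][::-1],z)
            if np.hypot(*(X[:2]-near))<40:
                x,y,w,h=s[i,:4]
                out.append((s[i].tolist(),X.round(1), at_z(c,(ce[i][1],x-.5),z).round(1),at_z(c,(ce[i][1],x+w-.5),z).round(1)))
    return out
E
python3 - <<'E'
from h import *
near=np.array([487,154.])
for cam in("top","side","wrist"):
    c=optics.capture(cam)
    print(cam,-np.array(c["R"]).T@c["t"])
    for r in redknob(c,68,near):print(r)
manip.move_ptp([455,154,190],[180,0,-4])
c=optics.capture("wrist"); print("wrist",-np.array(c["R"]).T@c["t"])
for r in redknob(c,68,near):print(r)
for n,z in dict(open_notch=70,notch_range=70,knob=64).items():
    for r in optics.spot_point(n,"wrist")[:2]:
        print(n,round(r["confidence"],2),np.round(r["pixel"],1),np.round(at_z(c,r["pixel"],z),1))
cv2.imwrite("pics/c.png",cv2.resize(c["image"],(768,576)))
print(manip.get_state()["clock"])
E
```

```text
top [522.22007481 232.58206475 907.92497554]
side [ 517.09952983 -615.64159022  520.38223866]
([220, 198, 10, 13, 90], array([484.5, 149.7,  68. ]), array([474.6, 149.5,  68. ]), array([494.4, 149.8,  68. ]))
wrist [548.2616188  189.74428522 531.09838478]
wrist [523.7337481  149.35240071 392.49684544]
open_notch 0.8 [132.1 250.4] [507.  157.4  70. ]
notch_range 0.64 [134.7 200. ] [508.3 214.7  70. ]
knob 0.65 [150.7 254.2] [485.  154.7  64. ]
4.4833
```

View pics/c.png

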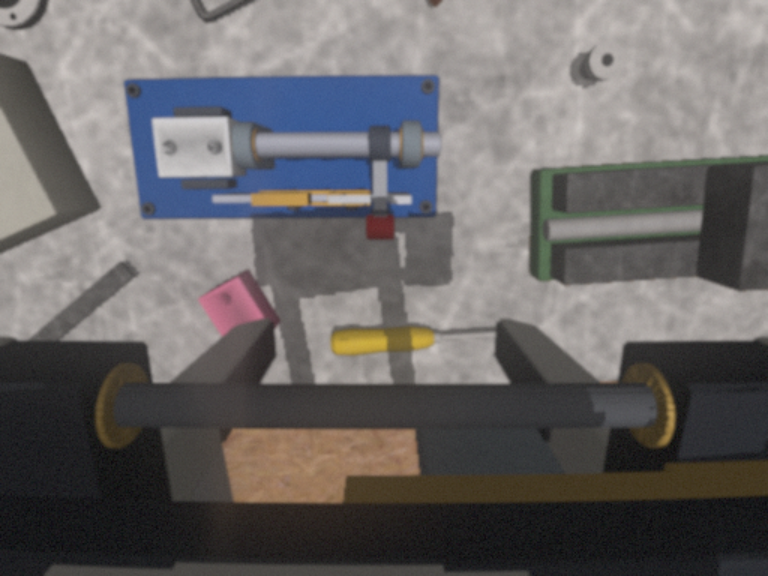

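The knob is at (380,228) in the picture, which gives (485,154.5) in world coordinates and agrees with the jig model. I'll descend and grip it.

```bash
cat >> h.py <<'E'
YAW=-3.8; A=np.radians(YAW)
XJ=np.array([np.cos(A),np.sin(A),0]); YJ=np.array([-np.sin(A),np.cos(A),0])
AX0=np.array([485.2,154.5,64])+62*XJ   # bolt axis at knob's start y
DZ=16.0  # TCP below knob centre
def tcp(th,s): return AX0-62*np.cos(th)*XJ+62*np.sin(th)*np.array([0,0,1])+s*YJ-[0,0,DZ]
def st(tag=""):
    s=manip.get_state(); p=np.array(s["tool_pos"])-AX0+[0,0,DZ]
    print(tag,"t%.2f"%s["clock"],"jx %.1f s %.1f z %.1f th %.3f"%(p@XJ,p@YJ,p[2],np.arcsin(np.clip(p[2]/62,-1,1))),"F",np.round([s["wrist_force"]@XJ,s["wrist_force"]@YJ,s["wrist_force"][2]],1),"w %.1f g %.1f"%(s["grip_width"],s["grasp_force"]),flush=True)
    return s
E
python3 - <<'E'
from h import *
manip.move_gripper(56)
manip.move_ptp(tcp(0,0)+[0,0,70],[180,0,YAW]); st("hover")
print(manip.line_to(tcp(0,0),max_speed=80,force_limit=8)); st("down")
manip.move_gripper(5,18); st("grip")
c=optics.capture("wrist"); cv2.imwrite("pics/d.png",cv2.resize(c["image"],(768,576)))
E
```

```text
hover t5.67 jx -62.9 s -0.2 z 69.6 th 1.571 F [-0.6  0.7 -0.4] w 55.7 g 0.0
False
down t6.70 jx -61.5 s 0.1 z 0.5 th 0.008 F [-0.1 -0.3  0.9] w 56.1 g 0.0
grip t7.66 jx -62.0 s 0.0 z -0.0 th -0.000 F [-0.2 -0.2  1.2] w 4.8 g 0.0
```

View pics/d.png

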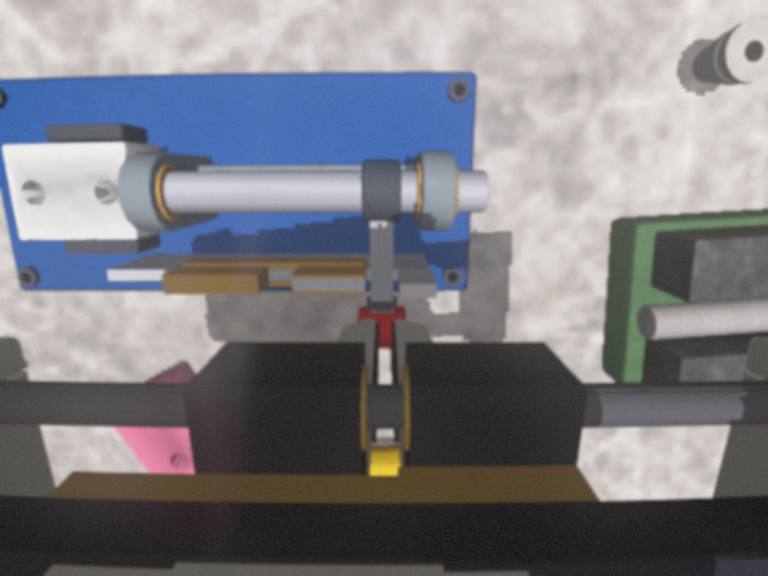

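The fingers closed in front of the knob, at 4.8 mm wide with no force. The knob shows at about (382,330) and the notch gap in the brass at (268..293,280). I recompute from this near view.

```bash
python3 - <<'E'
from h import *
c=optics.capture("wrist")
f=lambda col,row,z:at_z(c,(row/1.5,col/1.5),z).round(1)
print("cam",-np.array(c["R"]).T@c["t"])
print("knob back edge top z~68",f(382,308,68),"sides",f(358,315,66),f(405,315,66))
print("base corner +x-y",f(476,73,12)," -x-y",f(468,290,12),"-x+y",f(20,290,12),"+x+y(cut)",f(5,80,12))
print("rod",f(300,172,64),f(300,212,64),f(480,172,64),f(480,208,64))
print("notch",f(268,270,70),f(293,270,70), "plate top",f(380,262,70))
for n,z in dict(open_notch=70,notch_range=70,knob=64,jig=0,block_mid=36).items():
    for r in optics.spot_point(n,"wrist")[:1]:
        print(n,round(r["confidence"],2),np.round(r["pixel"],1),np.round(at_z(c,r["pixel"],z),1))
print("proj tcp, grasp", proj(c,[tcp(0,0),tcp(0,0)+[0,0,19]])*1.5)
E
```

```text
cam [553.22241471 149.95329252 249.12619202]
knob back edge top z~68 [494.6 155.   68. ] sides [491.3 166.3  66. ] [489.8 144.8  66. ]
base corner +x-y [601.4  98.8  12. ]  -x-y [484.  105.6  12. ] -x+y [502.  373.5  12. ] +x+y(cut) [618.2 350.7  12. ]
rod [556.5 185.9  64. ] [539.6 187.8  64. ] [551.3 109.1  64. ] [536.  109.3  64. ]
notch [515.9 203.5  70. ] [515.2 192.6  70. ] plate top [516.2 154.4  70. ]
open_notch 0.8 [186.4 251.9] [508.4 155.9  70. ]
notch_range 0.65 [190.3 159. ] [509.9 217.6  70. ]
knob 0.69 [218.7 255. ] [483.4 155.6  64. ]
jig 0.54 [191.2 159.8] [492.  243.4   0. ]
block_mid 0.86 [130.8  60. ] [553.2 299.6  36. ]
proj tcp, grasp [[384.48530156 313.33308224]
 [384.49466556 326.64658785]]
```

```bash
python3 - <<'E'
from h import *
c=optics.capture("wrist"); a=c["image"][170:290,190:320]
c=optics.capture("side"); b=c["image"][150:270,165:295]; 
cv2.imwrite("pics/e.png",np.hstack([cv2.resize(a,(390,360),interpolation=cv2.INTER_CUBIC),cv2.resize(b,(390,360),interpolation=cv2.INTER_CUBIC)]))
E
```

```text
(no output)
```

View pics/e.png

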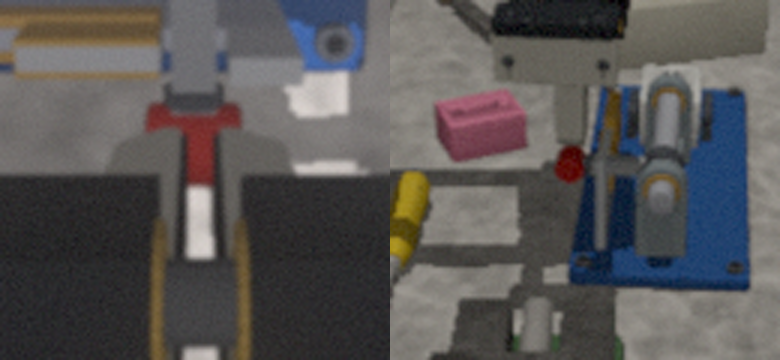

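```bash
python3 - <<'E'
from h import *
s=st("now"); print(s["tool_pos"],s["eef_rot"],s["grip_width"])
T=np.array(s["tool_pos"])
K0=np.array([485,155,64.])
for cam in("side","wrist","top"):
    c=optics.capture(cam)
    print(cam,"tcp",proj(c,[T]).round(1),"knob",proj(c,[K0]).round(1),"knob z40",proj(c,[K0-[0,0,24]]).round(1), [ (np.round(r["pixel"],1),round(r["confidence"],2)) for r in optics.spot_point("knob",cam)[:2]])
c=optics.capture("side")
for r in redknob(c,64,K0[:2]):print(r)
E
```

```text
now t8.11 jx -62.0 s -0.0 z -0.0 th -0.000 F [ 0.1 -0.4 -0.7] w 5.2 g 0.0
[485.1866618  154.49714055  47.996986  ] [ 1.79999600e+02  8.13055724e-04 -3.79819393e+00] 5.169197873828471
side tcp [[225.  211.7]] knob [[224.9 204.7]] knob z40 [[225. 215.]] [(array([198. , 225.2]), 0.69)]
wrist tcp [[256.3 208.9]] knob [[255.6 216.6]] knob z40 [[255.7 205.9]] [(array([214.8, 255.2]), 0.9)]
top tcp [[283.6 221.4]] knob [[284.  221.8]] knob z40 [[283.1 221.4]] []
([220, 199, 10, 12, 88], array([484.4, 156. ,  64. ]), array([474.2, 155.8,  64. ]), array([494.2, 156.1,  64. ]))
```

```bash
python3 - <<'E'
from h import *
manip.move_gripper(56); st("open")
c=optics.capture("wrist"); a=c["image"][170:290,190:320]
c=optics.capture("side"); b=c["image"][150:270,165:295]
cv2.imwrite("pics/f.png",np.hstack([cv2.resize(a,(390,360),interpolation=cv2.INTER_CUBIC),cv2.resize(b,(390,360),interpolation=cv2.INTER_CUBIC)]))
E
```

```text
open t9.42 jx -62.0 s -0.0 z -0.0 th -0.000 F [-0.7 -0.1  0.5] w 56.0 g 0.0
```

View pics/f.png

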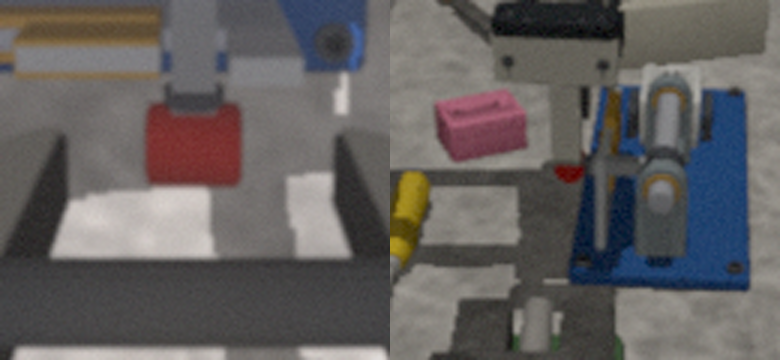

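```bash
python3 - <<'E'
from h import *
c=optics.capture("side")
for y in (108,116,126): print(y,[(z,proj(c,[[485,y,z]]).round(1).tolist()) for z in (45,60,75,90)])
c=optics.capture("wrist")
for x in (478,485,493): print(x,[(z,proj(c,[[x,154.5+28,z]]).round(1).tolist()) for z in (48,60,75,90)])
E
```

```text
108 [(45, [[224.1, 225.7]]), (60, [[224.0, 219.1]]), (75, [[223.9, 212.4]]), (90, [[223.8, 205.6]])]
116 [(45, [[224.3, 223.4]]), (60, [[224.2, 216.9]]), (75, [[224.1, 210.2]]), (90, [[224.0, 203.4]])]
126 [(45, [[224.4, 220.6]]), (60, [[224.4, 214.1]]), (75, [[224.3, 207.5]]), (90, [[224.2, 200.8]])]
478 [(48, [[220.4, 220.2]]), (60, [[218.3, 226.2]]), (75, [[215.4, 234.7]]), (90, [[212.0, 244.6]])]
485 [(48, [[219.4, 211.5]]), (60, [[217.3, 217.0]]), (75, [[214.3, 224.9]]), (90, [[210.7, 234.2]])]
493 [(48, [[218.4, 201.4]]), (60, [[216.2, 206.4]]), (75, [[213.0, 213.6]]), (90, [[209.3, 222.0]])]
```

Both views put the real fingertips near z≈78, about 30 mm above the reported TCP. I'll go lower under force guard and grip there.

```bash
sed -i 's/^DZ=16.0.*/DZ=44.0/' h.py; python3 - <<'E'
from h import *
print(manip.line_to(tcp(0,0),max_speed=50,force_limit=6)); st("down")
manip.move_gripper(5,18); st("grip")
c=optics.capture("wrist"); a=c["image"][150:290,170:320]
c=optics.capture("side"); b=c["image"][150:290,150:300]
cv2.imwrite("pics/g.png",np.hstack([cv2.resize(x,(390,360),interpolation=cv2.INTER_CUBIC) for x in(a,b)]))
E
```

```text
False
down t10.32 jx -62.0 s -0.0 z -0.1 th -0.002 F [ 0.1 -0.3 -0.4] w 55.9 g 0.0
grip t10.97 jx -61.9 s 0.3 z 0.1 th 0.002 F [-0.5  2.1  1.2] w 21.6 g 18.0
```

View pics/g.png

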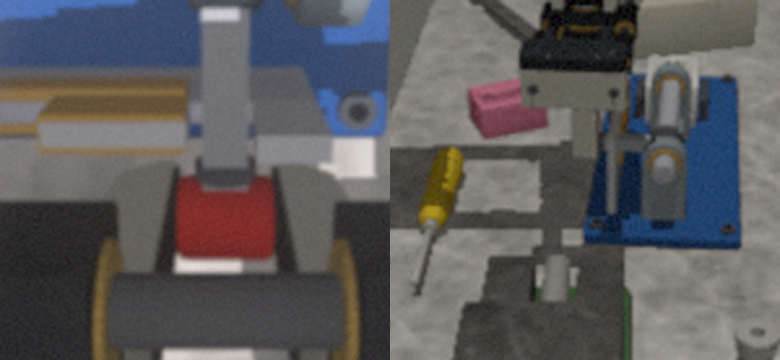

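Gripped at 21.6 mm with the knob between the pads. Now lift along the arc and slide with the handle raised.

```bash
python3 - <<'E'
from h import *
for th in (0.1,.2,.3,.4,.45):
    hit=manip.line_to(tcp(th,0.5),max_speed=60,force_limit=25); st("lift %s"%hit)
    if hit: raise SystemExit
for s in (6,20,45):
    hit=manip.line_to(tcp(.45,s),max_speed=60,force_limit=20); st("slide %s"%hit)
    if hit: break
c=optics.capture("wrist"); cv2.imwrite("pics/i.png",cv2.resize(c["image"],(768,576)))
E
```

```text
lift False t11.32 jx -61.9 s 0.4 z 6.4 th 0.104 F [-0.3  1.5  1. ] w 21.8 g 18.0
lift False t11.57 jx -61.1 s 0.4 z 12.6 th 0.205 F [-1.5 -0.4  0.6] w 21.7 g 18.0
lift False t11.82 jx -59.6 s 0.4 z 18.6 th 0.305 F [-2.8  0.4  0.6] w 21.7 g 18.0
lift False t12.07 jx -57.3 s 0.4 z 24.5 th 0.407 F [-4.2 -0.4  2. ] w 22.1 g 18.0
lift False t12.32 jx -56.0 s 0.4 z 27.1 th 0.452 F [-3.8 -1.6  1.2] w 21.6 g 18.0
slide False t12.57 jx -56.1 s 6.1 z 27.0 th 0.451 F [-4.2 -0.3  0.1] w 22.0 g 18.0
slide False t12.95 jx -56.1 s 20.5 z 27.0 th 0.450 F [-5.2  2.6  1.5] w 21.8 g 18.0
slide False t13.52 jx -56.1 s 45.3 z 26.9 th 0.450 F [-5.   0.4  0.7] w 21.6 g 18.0
```

View pics/i.png

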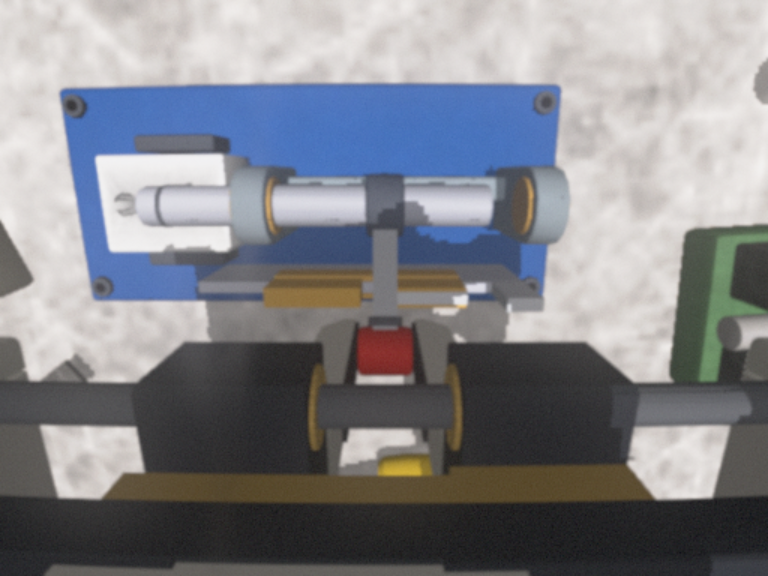

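The bolt now lies over the block, and the notch looks close to the arm's present position. Now probing for it with light force.

```bash
python3 - <<'E'
from h import *
for s in range(46,84,3):
    manip.line_to(tcp(.37,s),max_speed=40)
    manip.line_to(tcp(.34,s),max_speed=25)
    hit=manip.line_to(tcp(.21,s),max_speed=20,force_limit=6)
    r=st("probe s=%d %s"%(s,hit))
    if not hit: break
    manip.line_to(tcp(.37,s),max_speed=40)
E
```

```text
probe s=46 False t14.64 jx -59.5 s 46.3 z 13.1 th 0.213 F [ 2.5 -0.2  1.9] w 21.7 g 18.0
```

```bash
python3 - <<'E'
from h import *
for th in (.14,.07,0.0,-.03):
    hit=manip.line_to(tcp(th,46.3),max_speed=25,force_limit=9); st("press %s"%hit)
    if hit: break
c=optics.capture("wrist"); cv2.imwrite("pics/j.png",cv2.resize(c["image"],(768,576)))
E
```

```text
press False t14.97 jx -60.6 s 46.3 z 8.5 th 0.138 F [ 4.4 -1.5 -0.8] w 21.8 g 18.0
press False t15.29 jx -61.5 s 46.3 z 4.1 th 0.066 F [ 4.4 -0.5 -0.3] w 21.7 g 18.0
press True t15.53 jx -61.7 s 46.3 z 0.7 th 0.011 F [-0.5 -0.6  4. ] w 21.8 g 18.0
```

View pics/j.png

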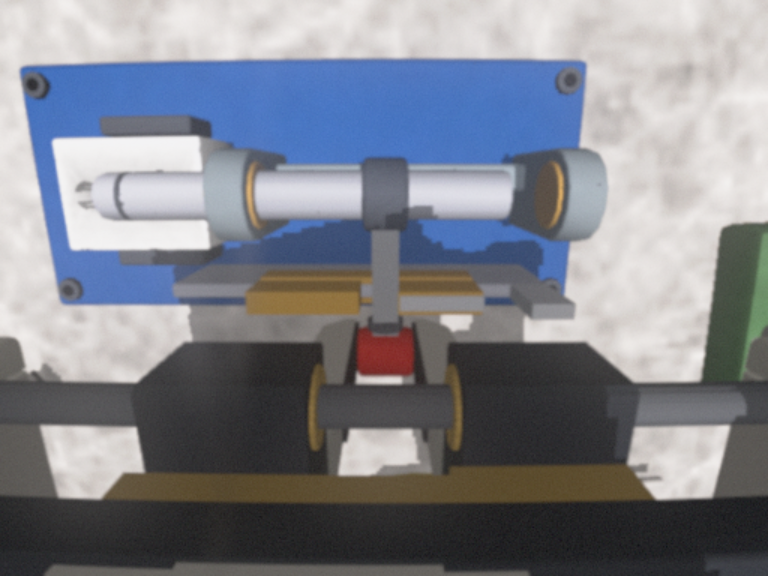

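The handle sits in the keeper's notch with the stop felt. Next: a small firm press, release, retreat and a check.

```bash
python3 - <<'E'
from h import *
hit=manip.line_to(tcp(-.04,46.3),max_speed=15,force_limit=14); st("press %s"%hit)
manip.sleep(.2); st()
manip.move_gripper(56); st("open")
manip.line_to(tcp(0,46.3)+[0,0,110],max_speed=120); st("up")
manip.line_to(tcp(0,46.3)+[-40,0,140],max_speed=120)
c=optics.capture("wrist")
for r in optics.spot_point("knob","wrist")[:1]: print(r["confidence"],at_z(c,r["pixel"],64),tcp(0,46.3))
cv2.imwrite("pics/k.png",cv2.resize(c["image"][60:300,60:400],(782,552)))
E
```

```text
press True t15.82 jx -61.7 s 46.3 z 0.4 th 0.006 F [-0.9 -0.5  6.4] w 22.1 g 18.0
 t16.02 jx -61.7 s 46.3 z 0.4 th 0.006 F [-1.7 -0.2  7.7] w 21.8 g 18.0
open t16.77 jx -59.8 s 46.3 z 0.5 th 0.008 F [ 0.4 -0.5 -0.5] w 56.2 g 0.0
up t17.84 jx -62.6 s 46.1 z 109.2 th 1.571 F [-0.6  0.4  0.2] w 56.0 g 0.0
0.83 [489.23612113 200.56174852  64.        ] [488.26848159 200.69820798  20.        ]
```

View pics/k.png

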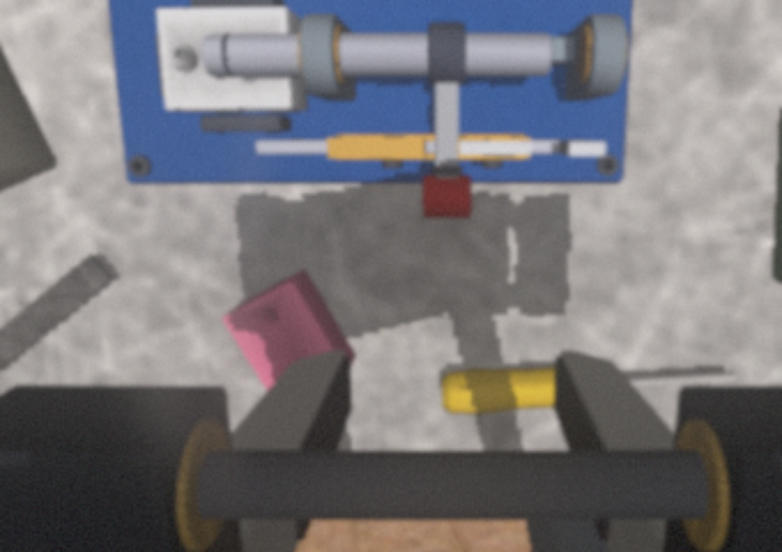

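The view shows the handle level at knob (447,197), in the brass keeper. The bolt is over the block, the block is in its nest, and the gripper is clear.

```bash
python3 -c "
from h import *
print(manip.hand_in())"
```

```text
the job is handed in; nothing more can be done
None
```

I locked the bolt over the block with the handle pressed down to its stop in the brass keeper's notch, let go, and handed the job in at about 18 s of the 58 s allowed; no verdict was returned.

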